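Power-cycle the hung camera at the bench power box

TASK

The camera on the sample imaging rig has hung, so power-cycle it at the bench power box: with a fingertip press its blue rocker switch over to off, leave it off for at least three seconds, then press it back on and take the hand away. Press gently, do not touch the other three switches, and do not move the things that stand round the box.

Things in the scene. Friction and masses are not known exactly. Their poses are not given: they have to be found in the camera images.
- power_box: low grey steel box 130 x 250 x 56 mm (x, y, z) screwed to the bench; origin under its centre, z up; it moves and turns between starts. Its top plate carries a row of four rocker switches along its y, 48 mm apart, hinges 16 mm to the -x side of centre, their order changing; 57 mm to +x of them small round reset buttons 9 mm high (no part in the job); a meter at the +y end
- rocker_blue (a joint): angle of the blue rocker, rad: +0.2 = on (its end with the white bar, towards the box's +x, is down), -0.2 = off (its plain end, towards the box's -x, is down). Starts on. An over-centre spring holds it against either stop: about 3 to 4 N near the raised end starts it, and past level it snaps over by itself; its rubber seal gives about 1 mm for each further 12 N
- switch_blue: blue rocker, the camera's switch: 40 mm long (box x), 21 mm wide, a shallow V from the side, in a black bezel 54 x 30 mm, 4 mm high. Origin on the hinge axis (the box's y), 59 mm above the bench, axes those of the box; +x is towards its on end. The end that is down lies flat, top 65 mm above the bench; the end that is up has its outer edge at 73 mm, so an end goes down about 8 mm
- rocker_blue_on_end (a point): point on the blue rocker's top face, 17 mm from the hinge towards its on end (with the white bar): 65 mm above the bench when that end is down, 71 mm when it is up
- rocker_blue_off_end (a point): point on the blue rocker's top face, 17 mm from the hinge towards its plain off end: 65 mm above the bench when down, 71 mm when up
- switch_green: the green rocker, of the same make; origin on its hinge axis, 59 mm above the bench. Leave alone; it may stand on or off
- switch_red: the red rocker, as the green one. Leave alone
- switch_yellow: the yellow rocker, as the green one. Leave alone
- rocker_green_on_end (a point): point on the green rocker's top face, 17 mm from its hinge towards the end with the white bar
- rocker_red_on_end (a point): the same point on the red rocker
- rocker_yellow_on_end (a point): the same point on the yellow rocker
- bottle_mid (a point): amber bottle with black cap and pale label, 40 mm across, 85 mm high, loose, standing at the +y end of the box; point half-way up its axis
- jar_mid (a point): white jar with black lid, 48 mm across, 55 mm high, loose, standing at the -y end of the box; point half-way up its axis
- screwdriver: black-handled screwdriver, 170 mm long, lying loose in front (-x side) of the box, roughly along the box's y; origin under its middle on the bench

How it is judged:
By the outcome, as a careful person would: the job done as asked, in the order asked, and still so for the second after the job is handed in, with the robot touching nothing.
It also fails if it takes over 38 s, if anything falls off the work surface, if the arm or the gripper's body presses on something with over 40 N, if the wrist force passes 120 N, or if a joint passes its speed limit or range.

ROBOT

A 7-joint arm with a two-finger parallel gripper is mounted at the origin on the work surface. World frame = base frame: x ahead of the robot, y to its left, z up, the work surface at z = 0. Lengths are in m, angles in rad, forces in N, time in s.
With the tool pointing down it reaches from about 0.425 to 0.925 m from the base axis. Payload 6.8 kg.
Tool frame: the origin (TCP) lies on the mounting face of the last link; the fingertips stand 173 mm ahead of it and the grasp point (between the pads) lies 155 mm ahead of it; z points along the fingers, y is the direction in which the jaws open and shut (so a half turn about z gives the same grasp; the last joint's range is limited). The gripper opens to 85 mm and grips with 20 to 120 N. Pads are 22 mm wide; open, the fingers measure 114 mm over their backs; the gripper's body (76 mm by 85 mm) begins 54 mm behind the grasp point. The pads swing forward as they close: fully open they stand 13 mm farther back than shut.
Start: joints at [-1.249, 0.477, 0.022, 1.555, -0.011, 1.109, -0.083], TCP at [0.281, 0.614, 0.405] pointing down, gripper open.
Joint ranges: [-2.96, 2.96], [-0.34, 2.1], [-1.41, 1.46], [0.24, 2.44], [-1.37, 4.51], [0.17, 1.92], [-2.96, 2.96]. Speed limits (rad/s): [2.39, 2.39, 3.14, 3.14, 3.14, 3.14, 3.14].

INTERFACE

Orientations are given as a unit quaternion [w, x, y, z].
In Python, from station import sensors, read_camera, bot gives the robot as it stands. The module is installed in compiled form; this text tells all that it offers.
- The arm moves only by the tool play_rows, never from a script. Its argument "commands" is a list of rows, each a list of 4 numbers: the shift along the tool's x, y, z in m, then the turn about the tool's z in degrees. A call has 1 to 20 rows; each row shifts and turns the commanded pose from where the row before left it, along the tool's axes as they then stand; what a row does not reach is not made up. A row lasts 1/10 s, in which the tool goes at most 50 mm and 8.59 degrees, less where a joint would pass 70% of its speed; a pose out of reach is approached as far as the arm can. A call with a gripper value outside its range is refused whole. "claw" is the finger opening in m, from 0 to 0.0854, set as the call begins (left out, the last holds). The fingers move at their own pace and stop on an object; "force" is the grip in N (left out, the last holds). Time passes only in rows, so rows that do not move let the fingers close. It gives the time, the measured TCP pose, the force and the opening at its end, in the units of the state.
- sensors.get_obs(): the state, without advancing time (a new reading comes with each control period).
- read_camera(name): name is "scene" or "side" or "wrist"; returns a dict with "frame" (400x640x3 uint8, blue, green, red), "depth" (400x640 float32, m along the optical axis (not along the pixel's ray), 0 where there is no reading), "fx", "fy", "cx", "cy" (pixels), "distortion" ([k1, k2, p1, p2, k3] as OpenCV has them; the pictures are not rectified), "rvec" (rotation vector, rad) and "tvec" (3), from world to camera coordinates, as OpenCV has them; the wrist camera has in their place "T_tool_cam" (4x4, takes a point from camera to tool coordinates, whose origin is the TCP and whose axes are the flange's). Camera axes: x right, y down, z forward; pixel columns grow to the right and rows downward; lengths in m; the calibration is good to about 2 mm. A picture is of the moment at which its call begins: read the wrist's pose just before it.
- bot.hand_in(): hands the job in, once; it reports no verdict.
The state is a dict: "t": time; "q": joint angles; "joint_vel": joint speeds; "joint_torque": joint torques, N m; "eef_pos": TCP position; "tool_rot": TCP orientation; "contact_force": force on the tool from outside, world axes, zero at the start; "torque": the same for the moment, N m; "gripper_width": opening from 0.0 (shut) to 1.0 (fully open).
Only numpy, scipy, OpenCV 4.12 (cv2) and the standard library are available. Lean on these libraries where they do the work, as an engineer would, in place of code of your own. Each camera call takes 0.05 s, during which the arm holds its last target.

## Working session

There is one attempt and no reset: what is moved stays moved. The work goes in short steps, Python scripts to look and compute and a tool call to move; the robot and the scene stay as the last step left them, time stands still between calls to the robot, and variables do not carry over. Pictures are saved under pics/ and viewed, and the job is handed in when it is done.

Besides the shell and the picture viewer there is one more tool, called by a JSON object that holds its "api" and its "payload". play_rows: Moves the arm, as the interface text tells. Its arguments: {"type":"object","properties":{"commands":{"type":"array"},"claw":{"type":"number"},"force":{"type":"number"}},"required":["commands"]}

```bash
mkdir -p pics; python3 - <<'E'
from station import sensors, read_camera
import cv2
o=sensors.get_obs()
for k in o: print(k,o[k])
for n in ["scene","side","wrist"]:
    c=read_camera(n); cv2.imwrite(f"pics/{n}0.png",c["frame"]); print(n,c["fx"],c["cx"],c["cy"],c["distortion"],c.get("rvec"),c.get("tvec"),c.get("T_tool_cam"))
E
```

```text
t 0.0
q [-1.24907408  0.47779197  0.02235461  1.55645491 -0.01147853  1.10929009
 -0.08308765]
joint_vel [-0.00043229  0.00075758 -0.00135766 -0.00119982  0.00095363 -0.0006091
  0.00051078]
joint_torque [-3.75887266e-04 -5.96450686e+01  1.60778034e+00 -2.81188899e+01
  1.24174193e-02  9.42336774e-03 -1.88299475e-05]
eef_pos [0.28116579 0.61334949 0.40372972]
tool_rot [-1.14332457e-04  2.13245720e-01  9.76998177e-01 -9.00736644e-04]
contact_force [-0.77897772 -0.62792684  0.00215041]
torque [-0.03592331 -0.01119069  0.01198168]
gripper_width 1.0004358628604848
scene 410.2174815887258 328.8971638699194 201.35253891168767 [-0.03493092  0.          0.          0.          0.        ] [ 2.15006377  0.77889784 -0.36997618] [-0.46144902 -0.13024125  1.00717306] None
side 480.54564012181106 320.60156970375135 201.70234187602972 [0.04535217 0.         0.         0.         0.        ] [ 2.18051052 -0.298402    0.15203367] [-0.50553656  0.1679429   0.72753648] None
wrist 353.14756295341203 319.9754330852991 199.05703939044903 [0.0079687 0.        0.        0.        0.       ] None None [[ 7.76096198e-04 -9.46193085e-01 -3.23601675e-01  8.34185973e-02]
 [ 9.99999604e-01  8.75264902e-04 -1.60919152e-04  2.83138747e-04]
 [ 4.35497777e-04 -3.23601422e-01  9.46193389e-01  3.14069393e-02]
 [ 0.00000000e+00  0.00000000e+00  0.00000000e+00  1.00000000e+00]]
```

View pics/scene0.png

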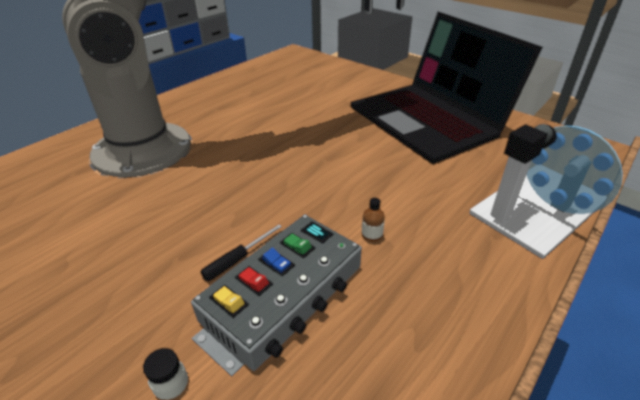

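View pics/side0.png

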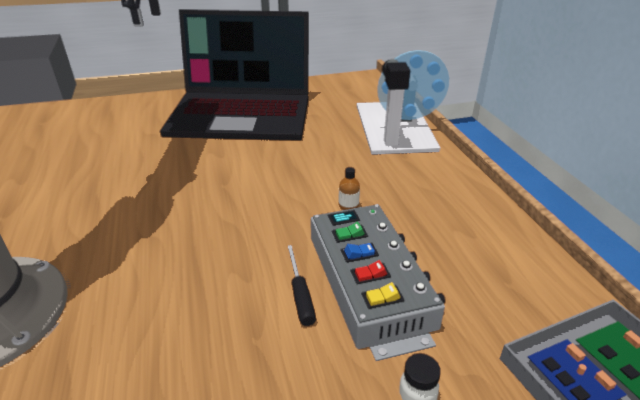

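View pics/wrist0.png

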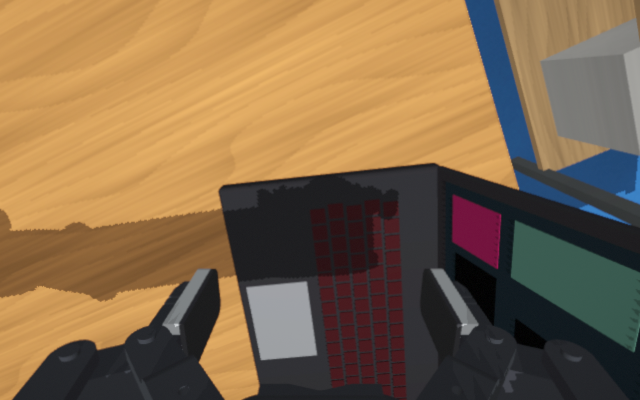

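```bash
python3 - <<'E'
import cv2
a=cv2.imread("pics/scene0.png")[190:390,180:400]; cv2.imwrite("pics/sc_crop.png",cv2.resize(a,None,fx=3,fy=3,interpolation=cv2.INTER_CUBIC)[:600])
b=cv2.imread("pics/side0.png")[190:370,290:460]; cv2.imwrite("pics/si_crop.png",cv2.resize(b,None,fx=3.3333,fy=3.3333,interpolation=cv2.INTER_CUBIC))
E
```

```text
(no output)
```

View pics/sc_crop.png

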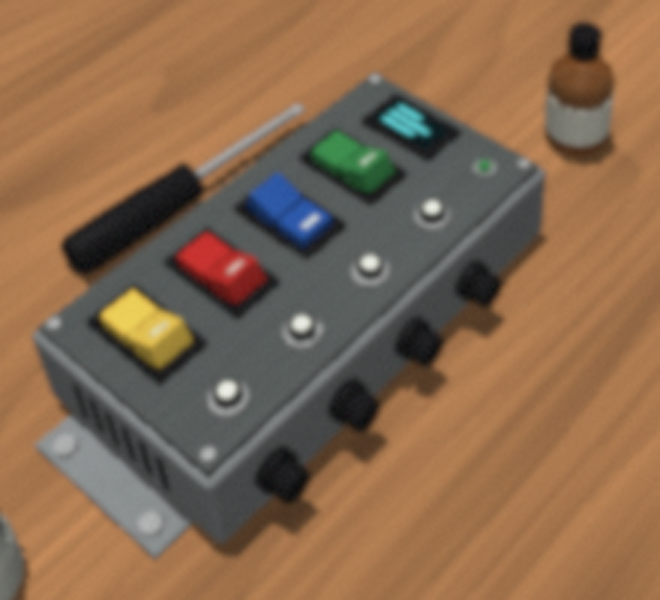

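View pics/si_crop.png

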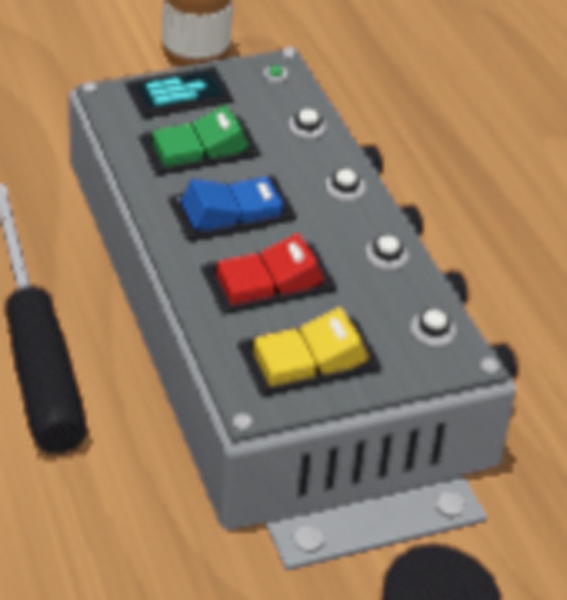

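```bash
cat > h.py <<'E'
import numpy as np,cv2
def P(c):
    R=cv2.Rodrigues(np.array(c["rvec"],float))[0]; return R,np.array(c["tvec"],float).reshape(3)
def K(c): return np.array([[c["fx"],0,c["cx"]],[0,c["fy"],c["cy"]],[0,0,1]],float)
def tri(cs,ps):
    A=[]
    Ms=[]
    for c,p in zip(cs,ps):
        R,t=P(c); u=cv2.undistortPoints(np.array([[p]],float),K(c),np.array(c["distortion"],float))[0,0]
        M=np.c_[R,t]; A+= [u[0]*M[2]-M[0],u[1]*M[2]-M[1]]
    A=np.array(A); X=np.linalg.lstsq(A[:,:3],-A[:,3],rcond=None)[0]
    e=[np.linalg.norm(proj(c,X)-p) for c,p in zip(cs,ps)]
    return X,e
def proj(c,X): return cv2.projectPoints(np.array(X,float).reshape(-1,1,3),np.array(c["rvec"],float),np.array(c["tvec"],float),K(c),np.array(c["distortion"],float))[0].reshape(-1,2)
E
python3 - <<'E'
from h import *; from station import read_camera,sensors
cs=[read_camera("scene"),read_camera("side")]
sc=lambda x,y:(x/3+180-1/3,y/3+190-1/3)
si=lambda x,y:(x/3.3333+290-.35,y/3.3333+190-.35)
pts={"A+y-x":((376,80),(90,87)),"B+y+x":((524,163),(290,51)),"C-y-x":((54,323),(243,421)),"D-y+x":((208,454),(490,364)),"bar":((311,221),(264,191)),
"btnY":((227,390),(434,321)),"btnR":((302,325),(388,246)),"btnB":((370,264),(346,181)),"btnG":((432,208),(308,120)),
"grnbar":((371,158),(224,120)),"redbar":((236,267),(296,251)),"yelbar":((158,327),(339,328))}
for k,(a,b) in pts.items():
    X,e=tri(cs,[sc(*a),si(*b)]); print(k,X.round(4),np.round(e,2))
o=sensors.get_obs(); print(o["t"])
# jar, bottle, via depth scan: side/scene
for n,c,pp in (("scene",cs[0],[(373,218),(376,203),(162,365),(165,385)]),("side",cs[1],[(349,190),(422,372)])):
    for p in pp:
        z=c["depth"][p[1],p[0]]; R,t=P(c)
        u=cv2.undistortPoints(np.array([[p]],float),K(c),np.array(c["distortion"],float))[0,0]
        print(n,p,(R.T@(np.r_[u,1]*z-t)).round(3))
E
```

```text
A+y-x [0.525  0.0256 0.0573] [0.07 0.07]
B+y+x [0.6347 0.025  0.0594] [0.02 0.02]
C-y-x [ 0.5261 -0.2049  0.0585] [0.2  0.23]
D-y+x [ 0.6357 -0.2041  0.0587] [0.09 0.09]
bar [ 0.5797 -0.0831  0.0656] [0.17 0.17]
btnY [ 0.6212 -0.179   0.0638] [0.33 0.33]
btnR [ 0.6213 -0.1313  0.0637] [0.1  0.09]
btnB [ 0.6207 -0.0835  0.063 ] [0.43 0.41]
btnG [ 0.6203 -0.0356  0.0632] [0.49 0.46]
grnbar [ 0.5766 -0.0341  0.0711] [0.24 0.24]
redbar [ 0.5767 -0.1312  0.0716] [0.03 0.03]
yelbar [ 0.5765 -0.1799  0.0728] [0.34 0.35]
0.25
scene (373, 218) [0.62  0.099 0.057]
scene (376, 203) [0.618 0.108 0.084]
scene (162, 365) [ 0.574 -0.297  0.053]
scene (165, 385) [ 0.586 -0.307  0.032]
side (349, 190) [0.607 0.096 0.049]
side (422, 372) [ 0.567 -0.302  0.054]
```

{"api": "play_rows", "payload": {"commands": [[0,0,0,-8.2],[0,0,0,-8.2],[0,0,0,-8.2],[-0.008,-0.022,0,0],[-0.0165,-0.0436,0,0],[-0.0165,-0.0436,0,0],[-0.0165,-0.0436,0,0],[-0.0165,-0.0436,0,0],[-0.0165,-0.0436,0,0],[-0.0165,-0.0436,0,0],[-0.0165,-0.0436,0,0],[-0.0165,-0.0436,0,0],[-0.0165,-0.0436,0,0],[-0.0165,-0.0436,0,0],[-0.0165,-0.0436,0,0],[-0.0165,-0.0436,0,0],[-0.0165,-0.0436,0,0],[-0.0165,-0.0436,0,0],[-0.0165,-0.0436,0,0],[-0.008,-0.022,0,0]], "claw": 0, "force": 20}}

```text
t: 2.25
eef_pos: [0.5449, -0.089, 0.405]
tool_rot: [0.0, 0.003, 1.0, -0.001]
contact_force: [0.2, -0.1, -0.2]
gripper_width: 0.002
```

{"api": "play_rows", "payload": {"commands": [[0,0.0055,0.02,0],[0,0,0.035,0],[0,0,0.035,0],[0,0,0.03,0],[0,0,0,0],[0,0,0,0]]}}

```text
t: 2.85
eef_pos: [0.5446, -0.0791, 0.285]
tool_rot: [-0.0, 0.0, 1.0, -0.0]
contact_force: [-0.6, 0.2, 0.3]
gripper_width: -0.004
```

```bash
python3 - <<'E'
from station import sensors, read_camera
import cv2
from h import *
o=sensors.get_obs()
print(o["eef_pos"],o["tool_rot"],o["contact_force"])
w=read_camera("wrist");cv2.imwrite("pics/wrist1.png",w["frame"])
s=read_camera("side");f=s["frame"]
tip=o["eef_pos"]+np.array([0,0,-.173]);q=proj(s,tip)[0];print(q)
cv2.imwrite("pics/side1.png",cv2.resize(f[100:320,260:460],None,fx=2.7,fy=2.7,interpolation=cv2.INTER_CUBIC))
c=read_camera("scene");print(proj(c,tip)[0]);cv2.imwrite("pics/scene1.png",cv2.resize(c["frame"][150:370,180:400],None,fx=2.7,fy=2.7,interpolation=cv2.INTER_CUBIC))
E
```

```text
[ 0.54460084 -0.07907772  0.28503777] [-3.16685050e-04  2.86207587e-04  9.99999907e-01 -6.38390078e-05] [-0.57622702  0.21430243  0.28109283]
[347.53320211 225.75442337]
[266.40504874 230.01284566]
```

View pics/wrist1.png

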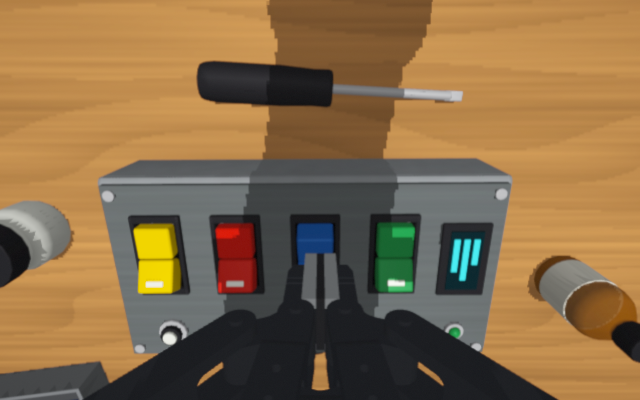

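View pics/side1.png

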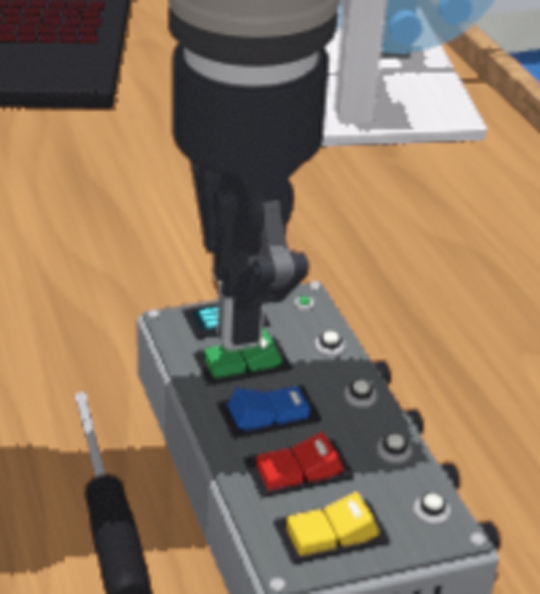

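View pics/scene1.png

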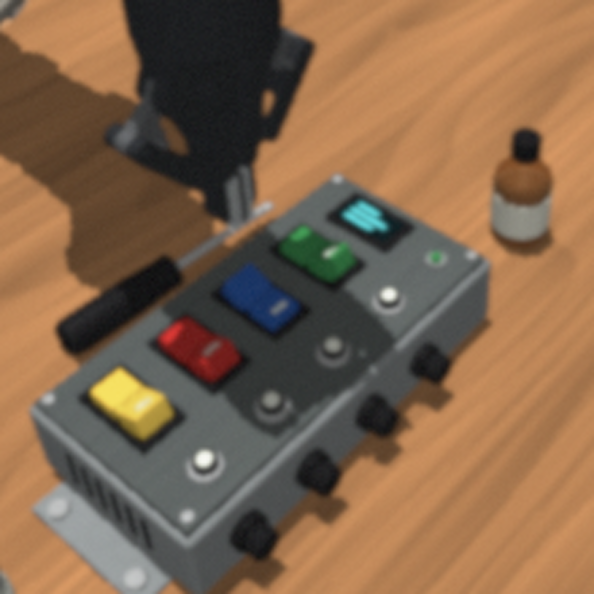

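{"api": "play_rows", "payload": {"commands": [[0,-0.0044,0.015,0],[0,0,0.015,0],[0,0,0,0],[0,0,0,0]]}}

```text
t: 3.4
eef_pos: [0.5449, -0.0834, 0.2558]
tool_rot: [0.001, 0.0, 1.0, 0.0]
contact_force: [-0.1, 0.6, 0.3]
gripper_width: 0.001
```

```bash
python3 - <<'E'
from station import sensors, read_camera
import cv2
from h import *
o=sensors.get_obs()
print(o["eef_pos"],o["contact_force"])
s=read_camera("side");f=s["frame"]
cv2.imwrite("pics/side2.png",cv2.resize(f[190:310,300:420],None,fx=5,fy=5,interpolation=cv2.INTER_CUBIC))
E
```

```text
[ 0.54487171 -0.08340001  0.25582151] [-0.09543911  0.58744343  0.32299298]
```

View pics/side2.png

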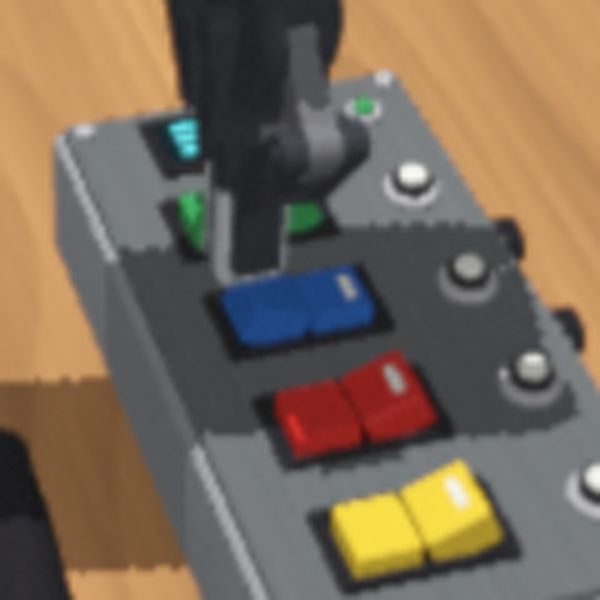

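```bash
python3 - <<'E'
from station import sensors, read_camera
import cv2
from h import *
o=sensors.get_obs()
s=read_camera("side")
c=read_camera("scene")
for z in (.173,.176): 
  for dx in (-.011,.011):
    X=o["eef_pos"]+[dx,0,-z]; print(z,dx,(proj(s,X)[0]-[300,190])*5,(proj(c,X)[0]-[230,210])*6)
cv2.imwrite("pics/scene2.png",cv2.resize(c["frame"][210:310,230:330],None,fx=6,fy=6,interpolation=cv2.INTER_CUBIC))
E
```

```text
0.173 -0.011 [205.81572473 267.9607319 ] [189.26914572 191.96316009]
0.173 0.011 [274.50164177 255.27700537] [248.1566924  231.15420531]
0.176 -0.011 [205.57461112 275.45058401] [190.49719688 200.09850313]
0.176 0.011 [274.09949623 262.74859494] [249.22870953 239.31081197]
```

View pics/scene2.png

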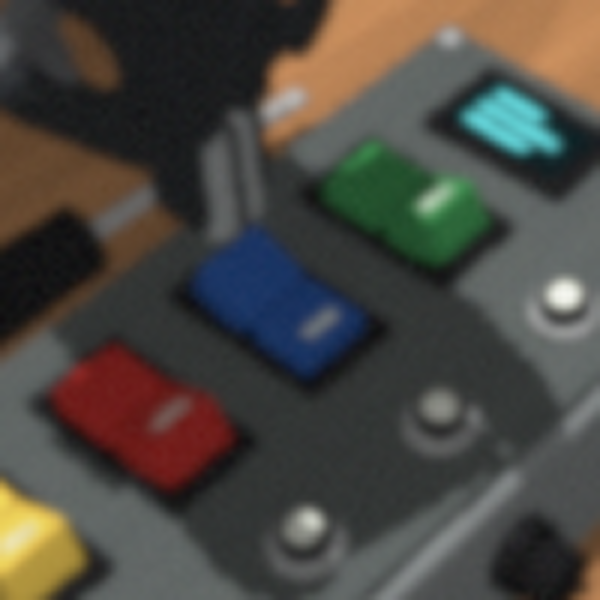

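{"api": "play_rows", "payload": {"commands": [[0,0,0.008,0],[0,0,0.002,0],[0,0,0.002,0],[0,0,0.002,0],[0,0,0,0]]}}

```text
t: 4.05
eef_pos: [0.5444, -0.0833, 0.2403]
tool_rot: [-0.0, 0.0, 1.0, 0.0]
contact_force: [0.4, -0.2, -0.3]
gripper_width: 0.0
```

{"api": "play_rows", "payload": {"commands": [[0,0,0.001,0],[0,0,0.001,0],[0,0,0,0]]}}

```text
t: 4.35
eef_pos: [0.5444, -0.0834, 0.2386]
tool_rot: [-0.0, 0.0, 1.0, 0.0]
contact_force: [-1.2, 0.6, 0.1]
gripper_width: -0.005
```

```bash
python3 - <<'E'
from station import sensors, read_camera
import cv2
from h import *
o=sensors.get_obs()
print(o["eef_pos"],o["contact_force"])
s=read_camera("side");f=s["frame"]
cv2.imwrite("pics/side3.png",cv2.resize(f[190:310,300:420],None,fx=5,fy=5,interpolation=cv2.INTER_CUBIC))
E
```

```text
[ 0.54443392 -0.08335291  0.23855107] [-1.24526357  0.61406667  0.10533413]
```

View pics/side3.png

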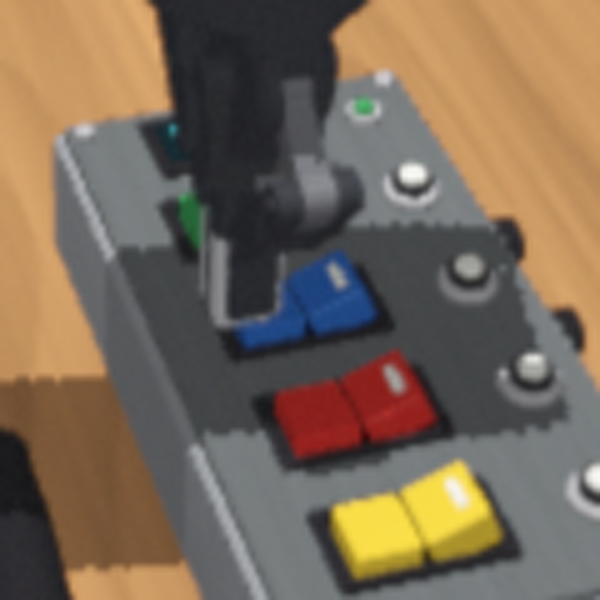

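{"api": "play_rows", "payload": {"commands": [[0,0,-0.012,0],[0,0,-0.013,0],[0,0,0,0],[-0.02,0,0,0],[-0.0195,0,0,0],[0,0,0,0],[0,0,0,0],[0,0,0,0],[0,0,0,0],[0,0,0,0],[0,0,0,0],[0,0,0,0],[0,0,0,0],[0,0,0,0],[0,0,0,0],[0,0,0,0],[0,0,0,0],[0,0,0,0],[0,0,0,0],[0,0,0,0]]}}

```text
t: 6.4
eef_pos: [0.5839, -0.0834, 0.2637]
tool_rot: [0.0, 0.0, 1.0, -0.0]
contact_force: [-0.8, -0.7, 0.2]
gripper_width: -0.003
```

```bash
python3 - <<'E'
from station import sensors, read_camera
import cv2
from h import *
o=sensors.get_obs()
print(o["t"],o["eef_pos"],o["contact_force"])
s=read_camera("side");f=s["frame"]
cv2.imwrite("pics/side4.png",cv2.resize(f[190:310,300:420],None,fx=5,fy=5,interpolation=cv2.INTER_CUBIC))
E
```

```text
6.4 [ 0.58394942 -0.08341954  0.2636942 ] [-0.77601642 -0.69029882  0.22174714]
```

View pics/side4.png

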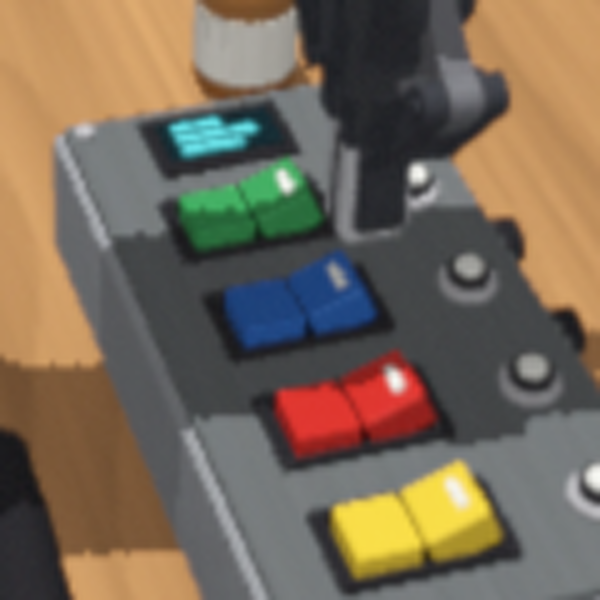

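The blue rocker stands off, with its bar end raised at about crop (340,275). The fingertip is clear above it. I'll wait a bit longer and then press it back.

{"api": "play_rows", "payload": {"commands": [[0,0,0,0],[0,0,0,0],[0,0,0,0],[0,0,0,0],[0,0,0,0],[0,0,0,0],[0,0,0,0],[0,0,0,0],[0,0,0,0],[0,0,0,0],[0,0,0,0],[0,0,0,0],[0,0,0,0],[0,0,0,0],[0,0,0,0],[0,0,0,0],[0,0,0,0],[0,0,0,0],[0,0,0,0],[0,0,0,0]]}}

```text
t: 8.45
eef_pos: [0.5839, -0.0834, 0.2637]
tool_rot: [-0.0, 0.0, 1.0, 0.0]
contact_force: [-0.2, -0.1, 1.0]
gripper_width: 0.002
```

{"api": "play_rows", "payload": {"commands": [[0,0,0.008,0],[0,0,0.007,0],[0,0,0.002,0],[0,0,0.002,0],[0,0,0.002,0],[0,0,0.002,0],[0,0,0.001,0],[0,0,0.001,0],[0,0,0,0]]}}

```text
t: 9.35
eef_pos: [0.5836, -0.0835, 0.2385]
tool_rot: [-0.0, 0.0, 1.0, 0.0]
contact_force: [-0.3, -0.2, 0.9]
gripper_width: -0.006
```

```bash
python3 - <<'E'
from station import sensors, read_camera
import cv2
from h import *
o=sensors.get_obs()
print(o["t"],o["eef_pos"],o["contact_force"])
s=read_camera("side");f=s["frame"]
cv2.imwrite("pics/side5.png",cv2.resize(f[190:310,300:420],None,fx=5,fy=5,interpolation=cv2.INTER_CUBIC))
E
```

```text
9.35 [ 0.58364171 -0.08347672  0.23845212] [-0.2911028  -0.19458111  0.86408422]
```

View pics/side5.png

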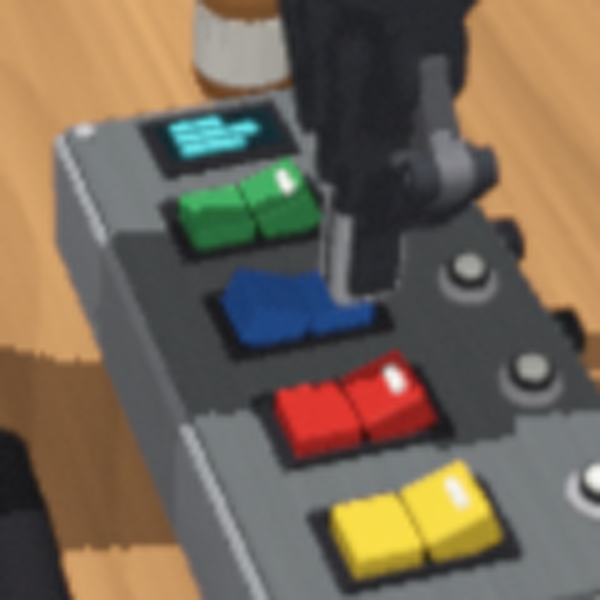

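Blue is back on: its plain end is raised at about crop (255,290). I'll retreat straight up.

{"api": "play_rows", "payload": {"commands": [[0,0,-0.01,0],[0,0,-0.02,0],[0,0,-0.03,0],[0,0,-0.035,0],[0,0,-0.035,0],[0,0,-0.02,0],[0,0,0,0],[0,0,0,0],[0,0,0,0]]}}

```text
t: 10.3
eef_pos: [0.5834, -0.0833, 0.3878]
tool_rot: [-0.001, 0.0, 1.0, 0.0]
contact_force: [-0.7, -0.2, 0.4]
gripper_width: -0.002
```

```bash
python3 - <<'E'
from station import sensors, read_camera
import cv2,numpy as np
o=sensors.get_obs()
print(o["t"],o["eef_pos"],o["contact_force"],abs(o["joint_vel"]).max())
a=read_camera("side")["frame"];b=read_camera("scene")["frame"]
cv2.imwrite("pics/side6.png",np.hstack([cv2.resize(a[150:400,280:460],None,fx=2.2,fy=2.2),cv2.resize(b[190:400,140:340],(400,550)) if 0 else cv2.resize(b[150:400,140:320+0],None,fx=2.2,fy=2.2)]))
E
```

```text
10.3 [ 0.58344525 -0.08326304  0.38778853] [-0.65409627 -0.17337222  0.44414896] 0.010389227975388432
```

View pics/side6.png

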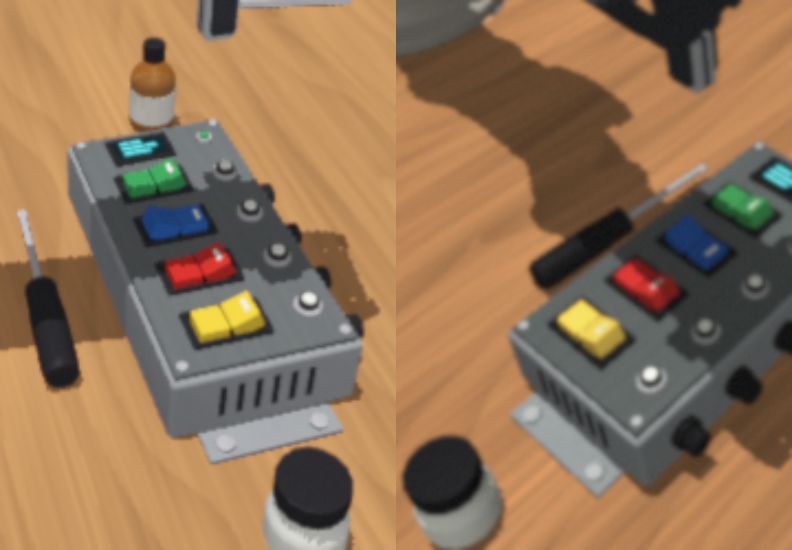

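The final view shows blue on, with its bar end flat at about (195,215) in the left half. The other three switches, bottle, jar and screwdriver are as they were, and the hand is well clear.

```bash
python3 -c "
from station import bot
print(bot.hand_in())"
```

```text
the job is handed in; nothing more can be done
None
```

The camera's blue switch has been power-cycled and the job is handed in. I pressed the blue rocker's plain end with the closed fingertips until it snapped to off, at about 4.2 s. It stayed off for over 4 s. I then pressed the bar end, it snapped back on at about 9.2 s, and I lifted the hand 150 mm clear. The arm was still at 10.3 s, before hand-in.

- **Switch state:** pictures during and after each press showed blue off, then back on. The green, red and yellow switches look unchanged.
- **Surroundings:** by eye in the pictures, the bottle, jar and screwdriver are where they started.
- **Force:** readings at the end of each move stayed under about 1.5 N, close to the sensor's noise. They did not catch the peak as the rocker snapped over, so that force was not measured.
- **Disagreements:** after the first descent the fingertip was 4 mm off sideways, and I corrected that before pressing. No final check failed or disagreed.

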